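# Latch the sprung clamp half open

## Robot

A 7-joint arm with a two-finger parallel gripper is mounted at the origin on the work surface. World frame = base frame: x ahead of the robot, y to its left, z up, the work surface at z = 0. Lengths are in m, angles in rad, forces in N, time in s.
With the tool pointing down it reaches from about 0.4 to 0.85 m from the base axis. Payload 4.5 kg.
Tool frame: the origin (TCP) lies at the very end of the fingers, on their centre line; the grasp point (between the pads) lies manip.grip_point_offset behind it (manip.grip_point_offset is the distance from the TCP to the grasp point, in m); z points along the fingers, y is the direction in which the jaws open and shut (so a half turn about z gives the same grasp; the last joint's range is limited). The gripper opens to 85 mm and grips with 20 to 120 N. Pads are 22 mm wide; open, the fingers measure 114 mm over their backs; the gripper's body (76 mm by 85 mm) begins 54 mm behind the grasp point. The pads swing forward as they close: fully open they stand 13 mm farther back than shut.
Start: joints at [-1.285, 0.689, -0.195, 1.565, 0.157, 0.902, -0.215], TCP at [0.156, 0.605, 0.231] pointing down, gripper open.
Joint ranges: [-3.01, 3.01], [-0.46, 2.08], [-1.47, 1.51], [0.13, 2.56], [-1, 4.14], [0.04, 2.09], [-2.66, 2.66]. Speed limits (rad/s): [2.57, 2.57, 3.14, 3.14, 3.14, 3.14, 3.14].

## Interface

Orientations are given as a unit quaternion [w, x, y, z].
In Python, from workcell import manip gives the robot as it stands.
- The arm moves only by the tool drive_tool, never from a script. Its argument "rows" is a list of rows, each a list of 3 entries, a list of its own where there are three numbers: the opening, from 0 (shut) to 1 (fully open), then the shift along the world's x, y, z in cm, then the turn about the world's z in degrees. In form: [[grip, [x, y, z], roll], ...]. A call has 1 to 8 rows; each row shifts and turns the pose as measured when the row begins; what a row does not reach is not made up. A row lasts 1/8 s, in which the tool goes at most 62.5 mm and 10.7 degrees, less where a joint would pass 70% of its speed; a pose out of reach is approached as far as the arm can. A call is refused whole if a number of a shift passes 6.25 or a number of a turn 10.7, either way. A call with a gripper value outside its range is refused whole. The fingers move at their own pace and stop on an object; "newtons" is the grip in N (left out, the last holds). Time passes only in rows, so rows that do not move let the fingers close. It gives the time, the measured TCP pose, the force and the opening at its end, in the units of the state.
- manip.read_state(): the state, without advancing time (a new reading comes with each control period).
- manip.get_image(name): name is "side" or "top" or "wrist"; returns (picture, depth): 400x640x3 uint8, red, green, blue; 400x640 float32, m along the optical axis (not along the pixel's ray), 0 where there is no reading.
- manip.camera_info(name): a dict with "intrinsics" (3x3 intrinsics, pixels), "eye" and "rotation" of the camera in the world; the wrist camera has in their place "tool_from_camera" (4x4, takes a point from camera to tool coordinates, whose origin is the TCP and whose axes are the flange's). Camera axes: x right, y down, z forward; pixel columns grow to the right and rows downward; lengths in m; the calibration is good to about 2 mm. A picture is of the moment at which its call begins: read the wrist's pose just before it. camera_info takes no time and is no camera call.
- manip.hand_in(): hands the job in, once; it reports no verdict.
The state is a dict: "time": time; "q": joint angles; "qvel": joint speeds; "joint_torque": joint torques, N m; "tcp_pos": TCP position; "ee_rot": TCP orientation; "wrist_force": force on the tool from outside, world axes, zero at the start; "torque": the same for the moment, N m; "width": finger opening in m.
Only numpy, scipy, OpenCV 4.12 (cv2) and the standard library are available. Lean on these libraries where they do the work, as an engineer would, in place of code of your own. Each camera call takes 0.05 s, during which the arm holds its last target.

## Task

One of the two bench clamps is gripping a brass lamp backplate. Free the plate without picking it up: with your fingertips push that clamp's upright tab away from the plate nearly as far as it goes, then let it come back on its spring until the stop pin catches it half open, and take your hand away. Leave the plate lying in the clamp, do not pull up the stop pin, and leave the empty clamp and the other things on the table alone.

Things in the scene. Friction and masses are not known exactly. Their poses are not given: they have to be found in the camera images.
- full_clamp: bench clamp gripping the brass plate, fixed: grey base 285 x 110 x 12 mm, aluminium rest 34 mm high at its -x end, black bed, then an aluminium slide with an upright push tab. Origin: on the table, on the centre line, 130 mm from the base's -x end. x is level and points the way the slide opens (away from the plate); z up
- full_tab (a point): top edge, mid width, of the push face of that clamp's tab; moves with the slide. Tab: upright plate 50 mm wide (y), 12 mm thick; its flat push face looks to the clamp's -x, towards the plate, 35 mm along +x of the clamp's origin at the start. It rises from the slide's flat deck (30 mm above the table) to this point at 92 mm. Before it 45 mm of free deck, then the lower plate. Push along +x
- full_slide (a joint): that clamp's slide, m: about 0 gripping the plate, grows as pushed along the clamp's +x, end stop at 0.055. A spring returns it, 6 N at 0, 9.3 N at 0.055. Past about 0.032 the stop pin has dropped behind a tooth on the slide: let go from beyond there, it comes back and stops on the pin at about 0.030, half open. Let go sooner, it returns to the plate
- full_pin (a joint): height of the full clamp's spring-loaded stop pin, m: 0 fully down; the passing tooth raises it by about 0.008 and it drops again; 0.016 is pulled right up. The steel pin, 10 mm thick with a black knob 20 mm thick, stands in the bridge
- full_knob (a point): top of the stop pin's black knob, 84 mm above the table when down. The pin stands in an aluminium bridge, 108 mm wide, 22 mm thick, 64 mm high, across the slide 130 mm along +x of the clamp's origin
- backplate: octagonal brass plate, 100 mm across flats, 6 mm thick, with three nuts on it, loose, lying on the bed of the full clamp between rest and jaw. Origin: centre of its underside, 20 mm above the table, 60 mm towards -x from the clamp's origin
- empty_clamp: the other bench clamp, alike, same origin and axes, nothing in it, shut: leave alone
- empty_slide (a joint): position of the empty clamp's slide, m: -0.012 is shut, as at the start; to be left so
- wall_lamp: assembled wall lamp lying face down, brass octagon ringed by glass bars, about 200 mm across, 105 mm high. Origin: centre of its underside. Leave alone
- prism: glass bar with a brass clip, 140 x 22 x 20 mm, lying on the table. Origin: centre of its underside. Leave alone
- jar: closed glass jar with steel cap, 64 mm wide, 85 mm high. Origin: centre of its underside. Leave alone
- screwdriver: screwdriver lying on the table. Leave alone
Not all that is in view belongs to the job. Several things have the shape of the backplate; the one meant has the colours described above.

How it is judged:
By the outcome, as a careful person would: the job done as asked, in the order asked, and still so for the second after the job is handed in, with the robot touching nothing.
It also fails if it takes over 32 s, if anything falls off the work surface, if the arm or the gripper's body presses on something with over 40 N, if the wrist force passes 120 N, or if a joint passes its speed limit or range.

## Working session

There is one attempt and no reset: what is moved stays moved. The work goes in short steps, Python scripts to look and compute and a tool call to move; the robot and the scene stay as the last step left them, time stands still between calls to the robot, and variables do not carry over. Pictures are saved under pics/ and viewed, and the job is handed in when it is done.

Besides the shell and the picture viewer there is one more tool, called after ">>>" as a command line: name --argument value ..., lists and objects as JSON in quotes. drive_tool: Moves the arm, as the interface text tells. Its arguments: {"type":"object","properties":{"rows":{"type":"array","items":{"type":"array"}},"newtons":{"type":"number"}},"required":["rows"]}

```bash
mkdir -p pics; ls
cat > h.py <<'E'
from workcell import manip
import numpy as np, cv2
def save(n,name,pic): cv2.imwrite(f'pics/{name}.png',cv2.cvtColor(pic,cv2.COLOR_RGB2BGR))
E
python3 - <<'E'
from h import *
s=manip.read_state();print(s)
for n in ('top','side'):
    p,d=manip.get_image(n);save(n,n+'0',p);np.save(f'pics/{n}0.npy',d);np.save(f'pics/{n}0rgb.npy',p)
    print(n,manip.camera_info(n))
print(manip.camera_info('wrist'),manip.grip_point_offset)
E
```

```text
pics
{'time': 0.0, 'q': array([-1.28520437,  0.69000127, -0.1945239 ,  1.56637726,  0.15728478,
        0.90249799, -0.21509942]), 'qvel': array([-0.00126159,  0.00216005,  0.00079488,  0.00084718, -0.00104247,
        0.0017207 , -0.00014963]), 'joint_torque': array([ 6.75461670e-04, -5.39605880e+01, -1.26662001e+00, -1.58547664e+01,
        9.06775414e-03,  9.47813300e-03, -6.53824983e-06]), 'tcp_pos': array([0.15558682, 0.60463349, 0.23046466]), 'ee_rot': array([-5.95245262e-05,  1.25520315e-01,  9.92090598e-01, -9.44549323e-04]), 'wrist_force': array([-0.50919996,  0.51063594,  0.43725563]), 'torque': array([ 0.00688424,  0.02485187, -0.02777702]), 'width': 0.08556304310286365}
top {'intrinsics': array([[431.43047679,   0.        , 317.78552896],
       [  0.        , 431.43047679, 193.8291241 ],
       [  0.        ,   0.        ,   1.        ]]), 'eye': array([0.32062112, 0.01928944, 1.48858518]), 'rotation': array([-0.05140755,  0.70777887, -0.70324495,  0.04304501])}
side {'intrinsics': array([[422.82812196,   0.        , 327.60550031],
       [  0.        , 422.82812196, 191.53765244],
       [  0.        ,   0.        ,   1.        ]]), 'eye': array([-0.04203694, -0.88703309,  0.86277643]), 'rotation': array([-0.44073886,  0.85398518, -0.24599471,  0.12627416])}
{'intrinsics': array([[356.18939808,   0.        , 314.39021532],
       [  0.        , 356.18939808, 198.77011673],
       [  0.        ,   0.        ,   1.        ]]), 'tool_from_camera': array([[ 1.08066136e-03, -9.61548673e-01, -2.74632447e-01,
         7.03959314e-02],
       [ 9.99999416e-01,  1.03101262e-03,  3.25132442e-04,
        -6.95096800e-04],
       [-2.94811507e-05, -2.74632637e-01,  9.61549226e-01,
        -1.42913266e-01],
       [ 0.00000000e+00,  0.00000000e+00,  0.00000000e+00,
         1.00000000e+00]])} 0.0187
```

View pics/top0.png

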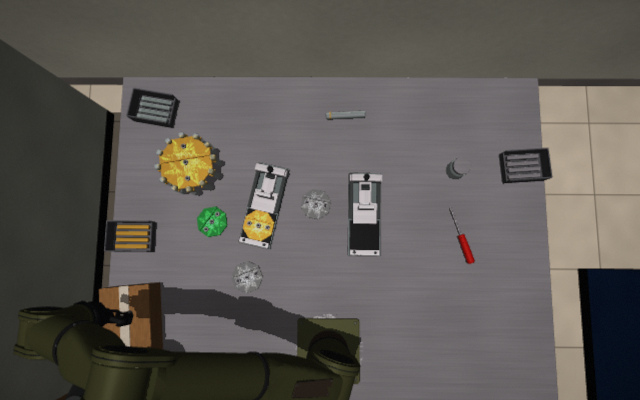

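View pics/side0.png

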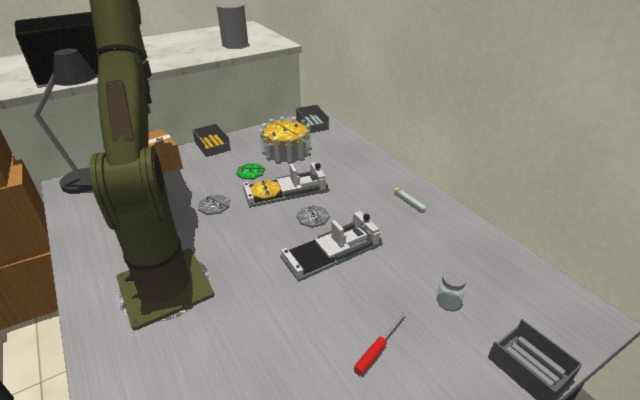

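The top view shows the brass plate in the left clamp at (258,225), with its bridge and knob at about (270,168). The empty clamp is at (365,215).

Things that could be mistaken for the plate:
- green octagon (211,221)
- grey octagons (316,204) and (248,276)
- wall lamp (186,163)

The description fits the clamp at (263,205). I'll check it in a close crop and measure its pose.

```bash
cat >> h.py <<'E'
def R(q):
    from scipy.spatial.transform import Rotation as Ro
    return Ro.from_quat([q[1],q[2],q[3],q[0]]).as_matrix()
def cloud(n,d):
    c=manip.camera_info(n);K=c['intrinsics']
    v,u=np.mgrid[:d.shape[0],:d.shape[1]]
    P=np.stack([(u-K[0,2])/K[0,0]*d,(v-K[1,2])/K[1,1]*d,d],-1)
    return P@R(c['rotation']).T+c['eye']
def plane(n,uv,z):
    c=manip.camera_info(n);K=c['intrinsics'];r=R(c['rotation'])@np.array([(uv[0]-K[0,2])/K[0,0],(uv[1]-K[1,2])/K[1,1],1])
    return c['eye']+r*(z-c['eye'][2])/r[2]
E
python3 - <<'E'
from h import *
p=np.load('pics/top0rgb.npy');d=np.load('pics/top0.npy')
c=p[150:260,220:320];save('','crop_top',cv2.resize(c,None,fx=5.4,fy=5.4,interpolation=cv2.INTER_CUBIC))
s=np.load('pics/side0rgb.npy');save('','crop_side',cv2.resize(s[150:215,230:340],None,fx=7,fy=7,interpolation=cv2.INTER_CUBIC))
P=cloud('top',d)
print(P[300,450],P[225,258])
# brass plate
hsv=cv2.cvtColor(p,cv2.COLOR_RGB2HSV)
m=((hsv[...,0]>15)&(hsv[...,0]<35)&(hsv[...,1]>120)&(hsv[...,2]>80))
mm=np.zeros_like(m);mm[195:250,230:285]=1;m&=mm
q=P[m];print(m.sum(),q[:,:].mean(0),q.min(0),q.max(0)); print('plate minEnc',cv2.minEnclosingCircle(q[:,:2].astype(np.float32)))
# region by height
reg=np.zeros_like(m);reg[155:255,232:295]=1
for lo,hi in ((.006,.018),(.026,.034),(.04,.06),(.06,.07),(.075,.1)):
    k=reg&(P[...,2]>lo)&(P[...,2]<hi)
    q=P[k][:,:2].astype(np.float32)
    if len(q)>3: print(lo,hi,len(q),q.mean(0),cv2.minAreaRect(q))
k=reg&(P[...,2]>.006)
print(cv2.minAreaRect(P[k][:,:2].astype(np.float32)))
E
```

```text
[ 1.63453651e-01 -4.09068816e-01 -1.90302986e-04] [0.40910058 0.23872713 0.03078096]
618 [0.40973554 0.23819204 0.02954397] [0.32062112 0.01928944 0.00770979] [0.46074732 0.29047886 1.48858518]
plate minEnc ((0.3829866051673889, 0.14955894649028778), 0.14452852308750153)
0.006 0.018 629 [0.4965244  0.21697009] ((0.484459787607193, 0.22827936708927155), (0.34589260816574097, 0.21762363612651825), 0.8995827436447144)
0.026 0.034 1142 [0.4642801  0.22773008] ((0.47876012325286865, 0.22493544220924377), (0.10582174360752106, 0.27514776587486267), 76.83800506591797)
0.04 0.06 79 [0.5432545  0.20451243] ((0.4753444194793701, 0.2256491780281067), (0.1085037887096405, 0.2679938077926636), 77.33186340332031)
0.06 0.07 162 [0.5892739  0.19995861] ((0.5546653270721436, 0.20704054832458496), (0.09750790894031525, 0.10636255145072937), 77.8936996459961)
0.075 0.1 90 [0.5362161 0.2111214] ((0.5494163036346436, 0.20084799826145172), (0.04888977110385895, 0.10668807476758957), 67.19239044189453)
((0.48667559027671814, 0.17988409101963043), (0.34866249561309814, 0.30835506319999695), 2.1747894287109375)
```

View pics/crop_top.png

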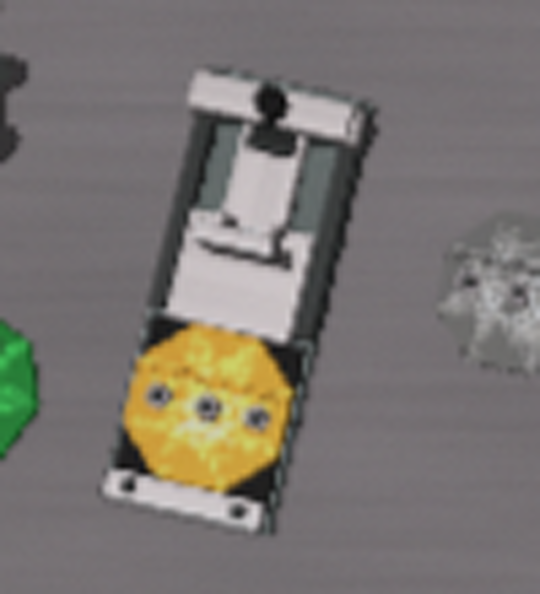

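View pics/crop_side.png

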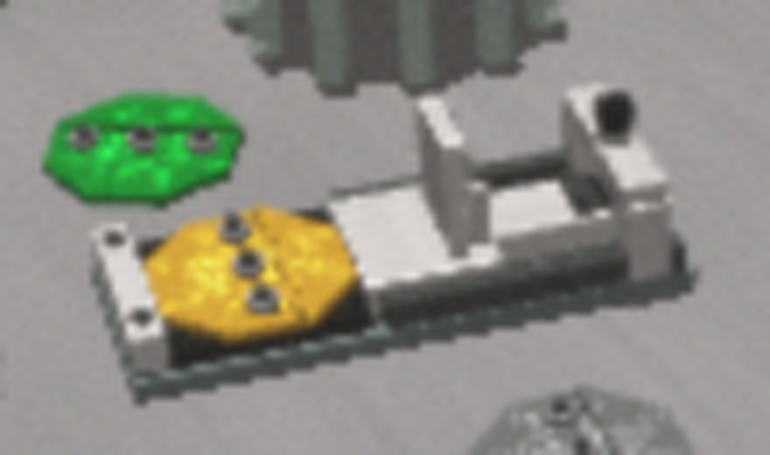

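Run:
```python
from h import *
p=np.load('pics/top0rgb.npy');d=np.load('pics/top0.npy');P=cloud('top',d)
reg=np.zeros(d.shape,bool);reg[155:255,236:292]=1
k=reg&(P[...,2]>.073)&(P[...,2]<.1)&(d>0)
n,l,st,ce=cv2.connectedComponentsWithStats(k.astype(np.uint8))
for i in range(1,n):
    q=P[l==i];print(st[i],ce[i],q.mean(0),q[:,2].min(),q[:,2].max(),cv2.minAreaRect(q[:,:2].astype(np.float32)))
k=reg&(P[...,2]>.058)&(P[...,2]<.07)&(d>0)
n,l,st,ce=cv2.connectedComponentsWithStats(k.astype(np.uint8))
for i in range(1,n):
    q=P[l==i]
    if len(q)>10:print('bridge',len(q),ce[i],q.mean(0),cv2.minAreaRect(q[:,:2].astype(np.float32)))
k=reg&(P[...,2]>.0315)&(P[...,2]<.037)&(d>0)
n,l,st,ce=cv2.connectedComponentsWithStats(k.astype(np.uint8))
for i in range(1,n):
    q=P[l==i]
    if len(q)>10:print('rest',len(q),ce[i],q.mean(0),cv2.minAreaRect(q[:,:2].astype(np.float32)))
```

```text
[267 165   6   7  31] [269.41935484 167.93548387] [0.59523925 0.19767178 0.08375505] 0.07322465839491454 0.09233754955236773 ((0.5957729816436768, 0.19815628230571747), (0.0182824544608593, 0.016547836363315582), 45.66096496582031)
[255 191  16   7  65] [262.76923077 193.8       ] [0.50760853 0.21665891 0.09086253] 0.07318348624415649 0.09943192161557612 ((0.5087987780570984, 0.21790997684001923), (0.04993411526083946, 0.012096141465008259), 76.33431243896484)
bridge 75 [261.38666667 167.16      ] [0.60144181 0.22717363 0.06493666] ((0.6014848351478577, 0.22475117444992065), (0.04323612153530121, 0.022230125963687897), 78.16993713378906)
bridge 82 [277.73170732 170.74390244] [0.58955145 0.17195301 0.06451649] ((0.589938759803772, 0.1723465919494629), (0.04445026069879532, 0.02228691428899765), 76.11421203613281)
rest 20 [268.95 173.5 ] [0.58546338 0.20510964 0.03452577] ((0.585525393486023, 0.2034744918346405), (0.011038051918148994, 0.030970532447099686), 1.1019642353057861)
rest 225 [265.73333333 197.10222222] [0.50411826 0.21438619 0.03336921] ((0.5151426792144775, 0.21484269201755524), (0.07670478522777557, 0.11574361473321915), 77.23590850830078)
rest 13 [266.92307692 226.38461538] [0.40444446 0.20799229 0.03389392] ((0.4017941951751709, 0.208191379904747), (0.014888192526996136, 0.016454702243208885), 64.02804565429688)
rest 94 [252.34042553 241.60638298] [0.35305808 0.2557581  0.03465305] ((0.3541015386581421, 0.25347766280174255), (0.09411825984716415, 0.019794192165136337), 77.28260803222656)
```

The crops confirm it: the left clamp holds a brass-yellow octagon with three nuts. Its tab is at (263,194) in the top view and its knob at (269,168). The clamp's yaw is about -12.9°, the push face's top middle is at about (0.503, 0.219), and the tool is already aligned to within 1.5°. I'll close the fingers and move over the free deck.

>>> drive_tool --rows '[[0,[3.0,-3.6,0],0],[0,[3.2,-3.8,0],0],[0,[3.2,-3.8,0],0],[0,[3.2,-3.8,0],0],[0,[3.2,-3.8,0],0],[0,[3.2,-3.8,0],0],[0,[3.2,-3.8,0],0],[0,[3.2,-3.8,0],1.5]]' --newtons 40

```text
time: 1.1
tcp_pos: [0.4109, 0.2951, 0.2279]
ee_rot: [-0.002, 0.107, 0.994, -0.002]
wrist_force: [1.2, 0.5, 0.1]
width: -0.0004
```

>>> drive_tool --rows '[[0,[3.5,-3.5,0],0],[0,[2.5,-2.5,-2],0],[0,[0.8,-0.8,-2],0],[0,[0,0,-2],0],[0,[0,0,0],0]]'

```text
time: 1.72
tcp_pos: [0.484, 0.218, 0.1652]
ee_rot: [-0.002, 0.113, 0.994, -0.003]
wrist_force: [0.5, 0.1, 1.2]
width: 0.0004
```

Run:
```python
from h import *
s=manip.read_state();print(s['time'],s['tcp_pos'],s['ee_rot'],s['wrist_force'])
p,d=manip.get_image('wrist');save('','w1',p)
K=manip.camera_info('wrist')['intrinsics'];T=manip.camera_info('wrist')['tool_from_camera']
v,u=np.mgrid[:400,:640]
C=np.stack([(u-K[0,2])/K[0,0]*d,(v-K[1,2])/K[1,1]*d,d],-1)
P=(C@T[:3,:3].T+T[:3,3])@R(s['ee_rot']).T+s['tcp_pos']
np.save('pics/w1P.npy',P)
yaw=np.deg2rad(-12.9);ex=np.array([np.cos(yaw),np.sin(yaw)]);ey=np.array([-ex[1],ex[0]])
f=np.array([.5026,.219])
rel=P[...,:2]-f
X=rel@ex;Y=rel@ey
for nm,lo,hi in (('tabtop',.086,.098),('bridge',.06,.068)):
    k=(d>0)&(P[...,2]>lo)&(P[...,2]<hi)&(abs(Y)<.07)&(X>-.02)&(X<.15)
    q=P[k]
    print(nm,k.sum()); 
    if k.sum()>5: print(q.mean(0),cv2.minAreaRect(q[:,:2].astype(np.float32)),np.percentile(X[k],[2,50,98]),np.percentile(Y[k],[2,50,98]))
t=s['tcp_pos'][:2]-f;print('tcp rel',t@ex,t@ey)
```

```text
1.725 [0.48396144 0.21802893 0.16523816] [-0.00191835  0.11260374  0.99363235 -0.00338814] [0.4929146  0.1475977  1.20796868]
tabtop 1054
[0.50579305 0.21854568 0.09135174] ((0.5070913434028625, 0.21647576987743378), (0.04977194964885712, 0.012006347998976707), 77.00403594970703) [-0.00075701  0.00213792  0.0102084 ] [-0.02493901  0.00466954  0.0224418 ]
bridge 248
[0.50192118 0.21757684 0.06403372] ((0.5021448135375977, 0.2175685167312622), (0.0493272989988327, 0.0019482523202896118), 78.37265014648438) [-0.00089779 -0.00036031  0.00032137] [-0.02490058 -0.00159729  0.02197947]
tcp rel -0.017951356728334405 -0.005107619364969916
```

```bash
ls pics
```

```text
crop_side.png
crop_top.png
side0.npy
side0.png
side0rgb.npy
top0.npy
top0.png
top0rgb.npy
w1.png
w1P.npy
```

View pics/w1.png

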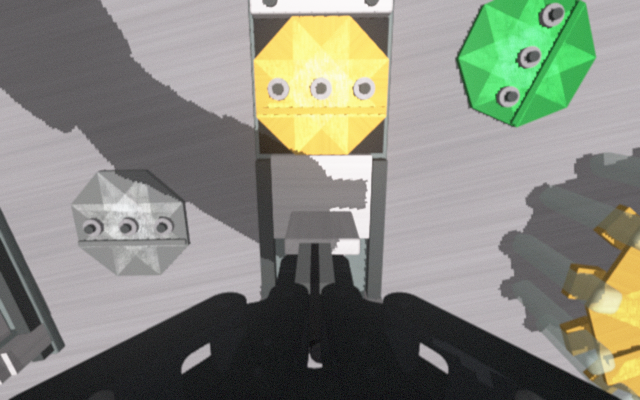

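The wrist view shows the tab's push face at about (320,240), the brass plate at (320,85), and the fingers near the tab's middle. The fingers need to move back 7 mm and sideways 4 mm, then go down.

>>> drive_tool --rows '[[0,[-0.6,0.6,0],0],[0,[0,0,-2],0],[0,[0,0,-2],0],[0,[0,0,0],0]]'

```text
time: 2.28
tcp_pos: [0.4782, 0.2294, 0.129]
ee_rot: [0.001, 0.11, 0.994, 0.0]
wrist_force: [-0.5, 0.1, 0.2]
width: -0.0003
```

>>> drive_tool --rows '[[0,[0.1,-0.5,-1],0],[0,[0,0,-2],0],[0,[0,0,-2],0],[0,[0,0,-2],0],[0,[0,0,0],0]]'

```text
time: 2.9
tcp_pos: [0.4815, 0.2254, 0.0604]
ee_rot: [0.004, 0.11, 0.994, 0.002]
wrist_force: [-0.3, 0.5, 0.2]
width: 0.0002
```

```bash
cat >> h.py <<'E'
yaw=np.deg2rad(-12.9);ex=np.array([np.cos(yaw),np.sin(yaw)]);ey=np.array([-ex[1],ex[0]]);F=np.array([.5020,.2178])
def rel():
    s=manip.read_state();t=s['tcp_pos'][:2]-F;print(s['time'],'rel mm',1e3*t@ex,1e3*t@ey,'z',s['tcp_pos'][2],'f',s['wrist_force'],'toolx',np.rad2deg(2*np.arctan2(s['ee_rot'][2],s['ee_rot'][1])))
E
python3 - <<'E'
from h import *
rel()
p,d=manip.get_image('wrist');save('','w2',p)
p,d=manip.get_image('side');save('','s2',cv2.resize(p[120:220,220:350],None,fx=6,fy=6,interpolation=cv2.INTER_CUBIC))
E
```

```text
2.9 rel mm -21.722117038931767 2.821689865869644 z 0.0603722777435038 f [-0.27421892  0.50463076  0.18918008] toolx 167.33561228035546
```

View pics/w2.png

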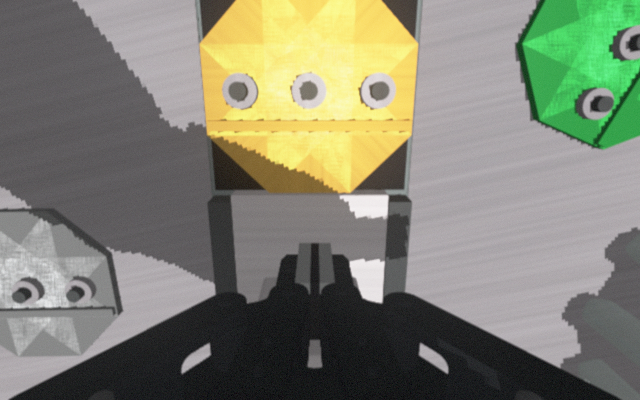

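View pics/s2.png

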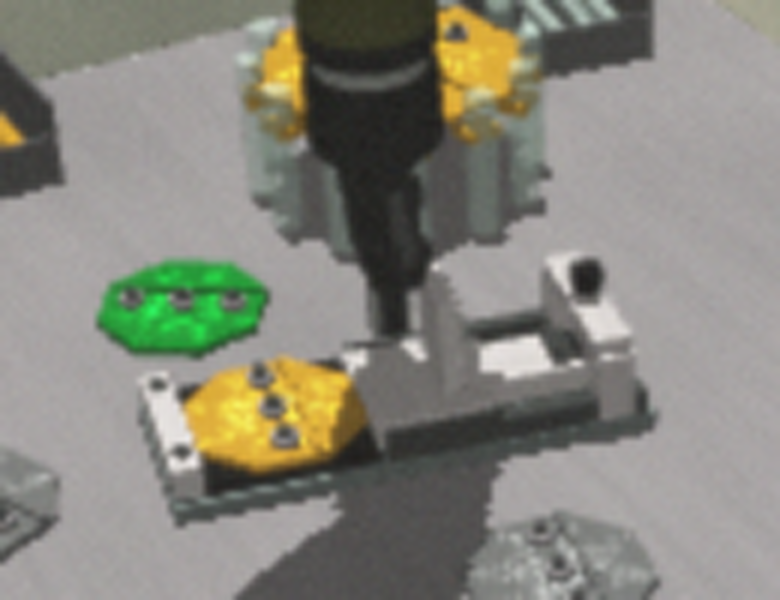

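The fingertips stand over the free deck 10 mm before the push face. Next is a slow push along the clamp's +x, which is (0.975, -0.223) in world axes.

>>> drive_tool --rows '[[0,[0.4,-0.35,-0.8],0],[0,[0.4,-0.1,0],0],[0,[0.5,-0.1,0],0],[0,[0.5,-0.1,0],0],[0,[0.5,-0.1,0],0]]'

```text
time: 3.62
tcp_pos: [0.4968, 0.2204, 0.0549]
ee_rot: [-0.002, 0.108, 0.994, 0.002]
wrist_force: [-9.2, 0.9, 5.8]
width: 0.0002
```

Run:
```python
from h import *
rel()
```

```text
3.625 rel mm -5.688591359654253 1.3316534900860293 z 0.054917206852642196 f [-9.21607183  0.91237838  5.80344437] toolx 167.6444208922701
```

>>> drive_tool --rows '[[0,[0.8,-0.2,0],0],[0,[0.8,-0.2,0],0],[0,[0.8,-0.2,0],0]]'

```text
time: 4.0
tcp_pos: [0.5064, 0.2179, 0.0551]
ee_rot: [-0.014, 0.103, 0.995, 0.001]
wrist_force: [-11.0, 2.7, 6.4]
width: -0.0001
```

Run:
```python
from h import *
rel()
```

```text
4.0 rel mm 4.30351466574319 1.068726915908274 z 0.055108450577795176 f [-10.99969225   2.70735121   6.42650504] toolx 168.1744633728858
```

>>> drive_tool --rows '[[0,[1.1,-0.25,0],-0.5],[0,[1.1,-0.25,0],-0.5],[0,[1.1,-0.25,0],0]]'

```text
time: 4.38
tcp_pos: [0.5257, 0.2135, 0.0554]
ee_rot: [-0.026, 0.108, 0.994, -0.001]
wrist_force: [-8.0, 1.5, 4.9]
width: 0.0002
```

Run:
```python
from h import *
rel()
p,d=manip.get_image('side');save('','s3',cv2.resize(p[120:220,220:350],None,fx=6,fy=6,interpolation=cv2.INTER_CUBIC))
rel()
```

```text
4.375 rel mm 24.064735458943193 1.1004848037383812 z 0.05535631603643934 f [-8.01631194  1.47030846  4.92981605] toolx 167.6326602435849
4.425 rel mm 25.9282497066208 1.1528498434559986 z 0.05538642886493256 f [-6.39364829  2.29067266  2.72052502] toolx 167.55798271876145
```

View pics/s3.png

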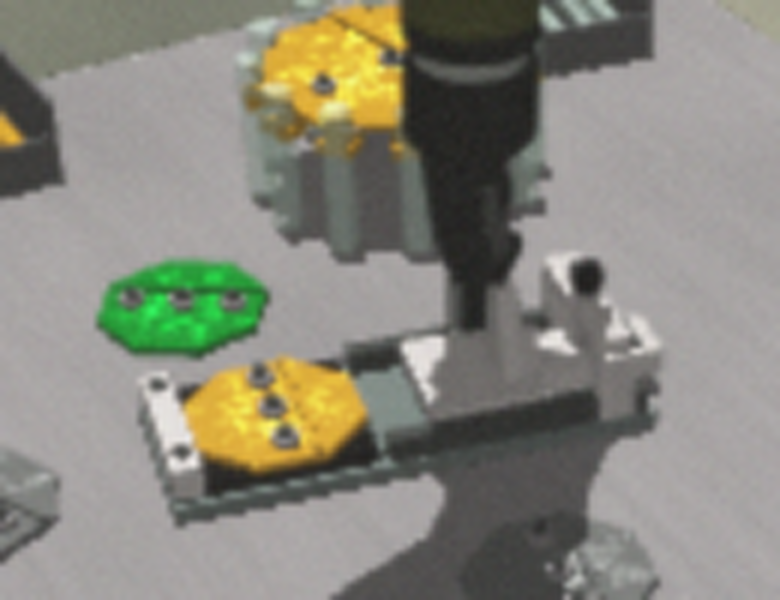

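The slide has come about 35 mm. I'll push on to nearly the end and measure the opening from the wrist depth.

>>> drive_tool --rows '[[0,[0.9,-0.2,0],0],[0,[0.9,-0.2,0],0]]'

```text
time: 4.68
tcp_pos: [0.5368, 0.2108, 0.0555]
ee_rot: [-0.033, 0.106, 0.994, -0.002]
wrist_force: [-9.5, 1.0, 5.8]
width: 0.0001
```

```bash
cat >> h.py <<'E'
def wristcloud():
    s=manip.read_state();p,d=manip.get_image('wrist')
    c=manip.camera_info('wrist');K=c['intrinsics'];T=c['tool_from_camera']
    v,u=np.mgrid[:400,:640]
    C=np.stack([(u-K[0,2])/K[0,0]*d,(v-K[1,2])/K[1,1]*d,d],-1)
    P=(C@T[:3,:3].T+T[:3,3])@R(s['ee_rot']).T+s['tcp_pos']
    r=P[...,:2]-F
    return p,d,P,1e3*(r@ex),1e3*(r@ey)
def jaw():
    p,d,P,X,Y=wristcloud()
    for y0,y1 in ((-25,-17),(-15,-8),(8,15),(17,25)):
        k=(d>0)&(Y>y0)&(Y<y1)&(P[...,2]>.0255)&(P[...,2]<.035)&(X>-44)
        b=(d>0)&(Y>y0)&(Y<y1)&(P[...,2]<.0235)&(X>-60)&(X<40)
        print(y0,y1,'deck X',np.percentile(X[k],[0,1,5]).round(1) if k.any() else None,np.median(P[...,2][k]) if k.any() else 0,'lowmax',np.percentile(X[b],[95,99,100]).round(1) if b.any() else None)
    return p
E
python3 - <<'E'
from h import *
rel()
p=jaw();save('','w4',p)
rel()
E
```

```text
4.675 rel mm 35.45638065917439 0.9876533118740958 z 0.055497013333323145 f [-9.51853376  0.98855397  5.81182679] toolx 167.818987250853
-25 -17 deck X [2.6 2.8 4.1] 0.03028079388106504 lowmax [1.6 2.8 3. ]
-15 -8 deck X [2.5 2.6 3.6] 0.030248449045726943 lowmax [1.7 2.7 2.9]
8 15 deck X [2.3 2.5 3.6] 0.030207261215768798 lowmax [1.6 2.6 2.7]
17 25 deck X [2.2 2.4 4. ] 0.03025135653377907 lowmax [1.2 2.5 2.8]
4.725 rel mm 36.66354620949566 1.0262694927772966 z 0.055520364152196036 f [-6.93861076  1.65581299  2.84468672] toolx 167.77125922597725
```

View pics/w4.png

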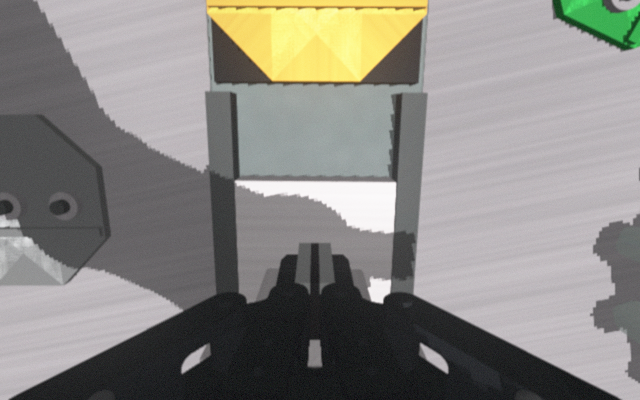

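The jaw edge has moved from X = -45 to about +2.5 mm, so the slide is at about 0.048. One small push more, then let it come back with the fingers.

>>> drive_tool --rows '[[0,[0.6,-0.15,0],0]]'

```text
time: 4.85
tcp_pos: [0.5395, 0.2102, 0.0556]
ee_rot: [-0.037, 0.105, 0.994, -0.003]
wrist_force: [-9.5, 1.9, 4.7]
width: -0.0001
```

Run:
```python
from h import *
rel()
p=jaw()
rel()
```

```text
4.85 rel mm 38.21300743053879 0.9372744674409184 z 0.05557409695571406 f [-9.54328335  1.87529691  4.66242901] toolx 167.90102712831194
-25 -17 deck X [5.5 5.8 7.4] 0.03024196035345763 lowmax [4.3 5.8 6.1]
-15 -8 deck X [5.4 5.7 6.7] 0.03023901650711112 lowmax [4.2 5.8 5.9]
8 15 deck X [5.3 5.4 6.5] 0.03021461261885797 lowmax [4.3 5.5 5.7]
17 25 deck X [5.2 5.5 7. ] 0.030213064598993325 lowmax [4.1 5.5 5.7]
4.9 rel mm 39.133314153780105 0.9355892947263373 z 0.055600508286244105 f [-8.50458868  1.51918173  3.00358072] toolx 167.86713466418328
```

The slide is at about 0.050. Now I'll back off gently so the spring follows the fingers.

>>> drive_tool --rows '[[0,[-0.4,0.1,0],0],[0,[-0.5,0.1,0],0],[0,[-0.5,0.1,0],0],[0,[-0.5,0.1,0],0],[0,[-0.5,0.1,0],0],[0,[-0.5,0.1,0],0]]'

```text
time: 5.65
tcp_pos: [0.5035, 0.2178, 0.0564]
ee_rot: [-0.043, 0.104, 0.994, -0.003]
wrist_force: [0.6, 0.4, -0.9]
width: 0.0001
```

Run:
```python
from h import *
rel()
p=jaw()
```

```text
5.65 rel mm 1.469198385437388 0.290258876312646 z 0.05643463578492946 f [ 0.64156056  0.36253932 -0.92510311] toolx 168.0028356203031
-25 -17 deck X [-15.5 -15.3 -14.5] 0.03021896915109481 lowmax [-15.2 -15.  -14.8]
-15 -8 deck X [-15.5 -15.4 -15.1] 0.03020779236714765 lowmax [-15.3 -15.1 -14.9]
8 15 deck X [-15.7 -15.5 -15.2] 0.030251630684629986 lowmax [-15.4 -15.2 -14.9]
17 25 deck X [-15.7 -15.5 -14.7] 0.030241216162508813 lowmax [-15.5 -15.3 -15. ]
```

The jaw has stopped at X = -15.5 mm, so the slide is at about 0.030 and caught on the pin. The wrist force is near zero and the fingers are clear. Now lifting away.

>>> drive_tool --rows '[[0,[0,0,1.5],0],[0,[0,0,3],0],[0,[0,0,4],0],[0,[0,0,5],0],[0,[0,0,5],0],[0,[-3,3,0],0],[0,[-4,4,0],0],[0,[-4,4,0],0]]'

```text
time: 6.7
tcp_pos: [0.3967, 0.326, 0.2554]
ee_rot: [-0.037, 0.111, 0.993, -0.0]
wrist_force: [1.2, 0.9, 0.7]
width: 0.0001
```

>>> drive_tool --rows '[[0,[-4,4,0],0],[0,[-4,4,0],0],[0,[-2,2,0],0],[0,[0,0,0],0],[0,[0,0,0],0]]'

```text
time: 7.32
tcp_pos: [0.2911, 0.4318, 0.2611]
ee_rot: [-0.035, 0.108, 0.994, 0.004]
wrist_force: [-0.6, 0.1, 0.3]
width: -0.0
```

Run:
```python
from h import *
rel()
p,d=manip.get_image('top');save('','t5',p)
P=cloud('top',d)
reg=np.zeros(d.shape,bool);reg[155:255,236:292]=1
k=reg&(P[...,2]>.073)&(P[...,2]<.1)&(d>0)
n,l,st,ce=cv2.connectedComponentsWithStats(k.astype(np.uint8))
for i in range(1,n):
    q=P[l==i];print(st[i],q.mean(0),np.percentile(q[:,2],95),cv2.minAreaRect(q[:,:2].astype(np.float32)))
p0=np.load('pics/top0rgb.npy')
for nm,im in (('before',p0),('after',p)):
    hsv=cv2.cvtColor(im,cv2.COLOR_RGB2HSV);m=cv2.inRange(hsv,(15,120,80),(35,255,255));m[:200]=0;m[250:]=0;m[:,:238]=0;m[:,285:]=0
    v,u=np.nonzero(m);print(nm,len(u),plane('top',(u.mean(),v.mean()),.026))
df=np.abs(p.astype(int)-p0).max(2)
save('','df5',np.dstack([np.clip(df*3,0,255).astype(np.uint8)]*3))
save('','c5',cv2.resize(p[150:260,220:320],None,fx=5.4,fy=5.4,interpolation=cv2.INTER_CUBIC))
p,d=manip.get_image('side');save('','s5',p)
```

```text
7.325 rel mm -253.3710341704414 161.53292737771795 z 0.2610927006630967 f [-0.60218679  0.12564328  0.32783522] toolx 167.57951833589505
[267 165   6   7  31] [0.59522711 0.19766311 0.08383488] 0.0891858977373271 ((0.5957384705543518, 0.19826604425907135), (0.018793124705553055, 0.01677018217742443), 45.26121520996094)
[264 169   1   1   1] [0.59356986 0.21704617 0.07334675] 0.07334674891278259 ((0.5935698747634888, 0.21704617142677307), (0.0, 0.0), 0.0)
[257 182  16   7  64] [0.5367575  0.21087436 0.09110502] 0.09702248966112592 ((0.5377302765846252, 0.21109724044799805), (0.04892115667462349, 0.012394050136208534), 76.3350830078125)
before 618 [0.40982381 0.23866582 0.026     ]
after 642 [0.40981019 0.23911339 0.026     ]
```

View pics/c5.png

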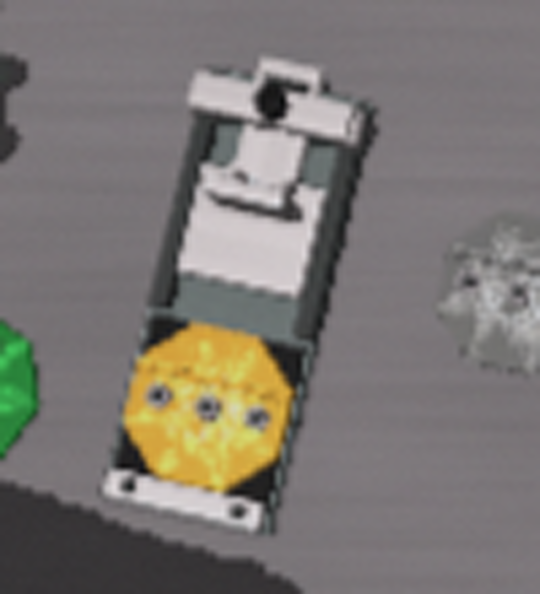

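View pics/s5.png

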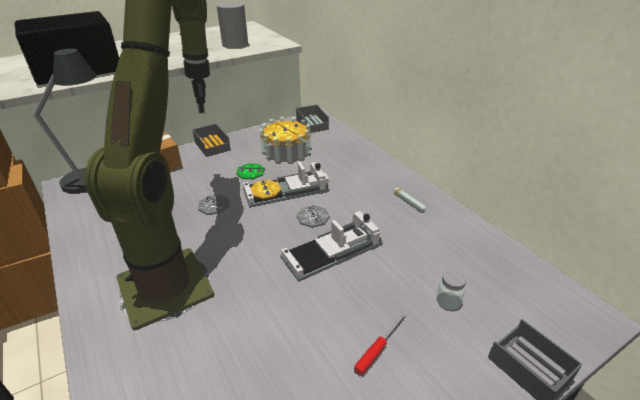

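View pics/df5.png

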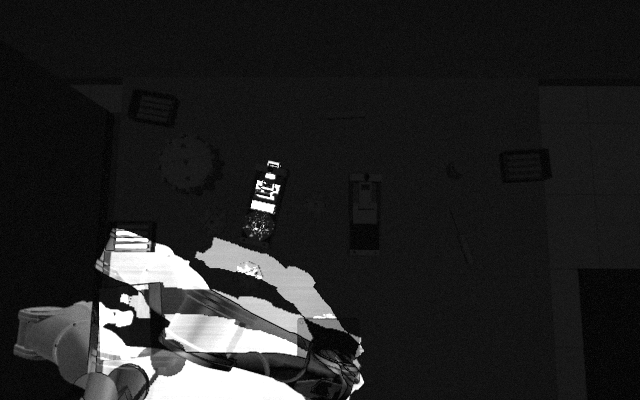

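The top crop shows the slide half open, with the plate on its bed at (210,405) and the pin knob at (271,100) at its old height. The tab centre has moved 29.7 mm. The difference image shows only the slide, a trace on the plate and the arm with its shadow changed.

```bash
python3 -c "
from workcell import manip
print(manip.hand_in())"
```

```text
the job is handed in; nothing more can be done
None
```

The brass plate is free and still lying in its clamp, and I've handed the job in after about 7.4 s on the robot's clock. With closed fingertips I pushed the full clamp's tab to about 0.050 m. I then let it come back on its spring until the pin caught it, and took the hand away.

Last checks:
- **Slide:** the tab moved 29.7 mm from where it started, and the jaw edge agrees (about 0.0295–0.030 m), so it is half open on the pin.
- **Stop pin:** the knob is at the same height as at the start, so the pin is down.
- **Plate:** its centre shifted by less than 0.5 mm, which is within the measuring noise.
- **Other things:** the before-and-after picture shows no change at the empty clamp, lamp, prism, jar or screwdriver.
- **Forces:** the wrist force I read stayed at about 13 N or less, and was about zero at the end with the hand well clear.

The tool tilted about 4–5° under the push and stayed tilted, with no visible effect on the job. No check failed.

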